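# Fetch the snack tub from behind the jars

## Task

A customer wants the low orange snack tub that stands behind the three tall jars. First clear all three jars to the grey side tray, then set the tub in the middle of the yellow plate, and only after that put the jars back on the display, each in the middle of the mat that has the colour of its lid. Keep the jars and the tub upright throughout, and do not disturb the white mug.

Things in the scene. Friction and masses are not known exactly. Their poses are not given: they have to be found in the camera images.
- jar_red: Round grey-clear snack jar with a pale paper band and a red screw lid: diameter 54 mm all the way up, except a neck of 48 mm just under the lid; 130 mm tall; the lid is a straight-sided cylinder, 54 mm across, from 100 to 130 mm above the foot, firm enough to lift by, about 0.25 kg, loose. Origin: centre of its underside, z up. At the start it stands on any one of the three coloured mats.
- jar_green: Round grey-clear snack jar with a pale paper band and a green screw lid: diameter 54 mm all the way up, except a neck of 48 mm just under the lid; 130 mm tall; the lid is a straight-sided cylinder, 54 mm across, from 100 to 130 mm above the foot, firm enough to lift by, about 0.25 kg, loose. Origin: centre of its underside, z up. At the start it stands on any one of the three coloured mats.
- jar_blue: Round grey-clear snack jar with a pale paper band and a blue screw lid: diameter 54 mm all the way up, except a neck of 48 mm just under the lid; 130 mm tall; the lid is a straight-sided cylinder, 54 mm across, from 100 to 130 mm above the foot, firm enough to lift by, about 0.25 kg, loose. Origin: centre of its underside, z up. At the start it stands on any one of the three coloured mats.
- mat_red: Fixed flat round red mat, diameter 74 mm, 4 mm thick, lying on a 3 mm sheet of white paper: the place of the jar with the red lid. Origin: centre of its underside (3 mm above the counter); a jar stands on its top, 4 mm above the origin.
- mat_green: Fixed flat round green mat, diameter 74 mm, 4 mm thick, lying on a 3 mm sheet of white paper: the place of the jar with the green lid. Origin: centre of its underside (3 mm above the counter); a jar stands on its top, 4 mm above the origin.
- mat_blue: Fixed flat round blue mat, diameter 74 mm, 4 mm thick, lying on a 3 mm sheet of white paper: the place of the jar with the blue lid. Origin: centre of its underside (3 mm above the counter); a jar stands on its top, 4 mm above the origin.
- tub: Wanted snack tub: low, round, straight-sided, orange with a white band and yellow bits on top; 60 mm across, 45 mm tall, 0.15 kg, loose, on the 3 mm paper sheet. Origin: centre of underside, z up. Its x axis at first points away from the robot, at a fixed carton (near face 60 mm from its centre, 60 mm deep, 220 wide, top 50 above the counter). Mats: one 72 mm in front (-x), two 72 mm to the sides (y), 12 forward.
- side_tray: Fixed shallow grey tray, the side area: 270 mm (its x) by 130 mm (its y) outside, 14 mm high, walls 5 mm thick, floor 5 mm thick. Origin: centre of its underside. It lies to the left or the right of the display.
- plate: Fixed flat round yellow plate, the customer's pick-up place: 112 mm across, top surface flat and 8 mm above the counter. Origin: centre of its underside. It lies on the other side of the display from the grey tray.
- mug: Bystander: white mug, 80 mm across, 90 mm tall, loose, beyond the display. Origin: centre of its underside.

How it is judged:
By the outcome, as a careful person would: the job done as asked, in the order asked, and still so for the second after the job is handed in, with the robot touching nothing.
It also fails if it takes over 144 s, if anything falls off the work surface, if the arm or the gripper's body presses on something with over 40 N, if the wrist force passes 120 N, or if a joint passes its speed limit or range.

## Robot

A 6-joint arm with a two-finger parallel gripper is mounted at the origin on the work surface. World frame = base frame: x ahead of the robot, y to its left, z up, the work surface at z = 0. Lengths are in mm, angles in degrees, forces in N, time in s.
With the tool pointing down it reaches from about 350 to 850 mm from the base axis. Payload 8.1 kg.
Tool frame: the origin (TCP) lies at the very end of the fingers, on their centre line; the grasp point (between the pads) lies 19 mm behind it; z points along the fingers, y is the direction in which the jaws open and shut (so a half turn about z gives the same grasp; the last joint's range is limited). The gripper opens to 85 mm and grips with 20 to 120 N. Pads are 22 mm wide; open, the fingers measure 114 mm over their backs; the gripper's body (76 mm by 85 mm) begins 54 mm behind the grasp point. The pads swing forward as they close: fully open they stand 13 mm farther back than shut.
Start: joints at [59.278, 7.471, 85.268, -0, 87.261, -4.893], TCP at [261.392, 540.074, 231.292] pointing down, gripper open.
Joint ranges: [-169.43, 169.43], [-51.17, 129.36], [1.28, 143.12], [-76.62, 256.62], [0, 156.53], [-152.29, 152.29]. Speed limits (degrees/s): [136.94, 136.94, 159.86, 180, 180, 180].

## Interface

Orientations are given as [roll, pitch, yaw] about the fixed x, y, z axes, in that order (R = Rz(yaw) Ry(pitch) Rx(roll)).
In Python, from bench import r, eyes gives the robot as it stands. The module is installed in compiled form; this text tells all that it offers.
- The arm moves only by the tool play_rows, never from a script. Its argument "deltas" is a list of rows, each a list of 3 entries, a list of its own where there are three numbers: the shift along the tool's x, y, z in m, then the turn, a rotation vector about the tool's x, y, z in rad, then the closure, from 0 (fully open) to 1 (shut). A call has 1 to 8 rows; each row shifts and turns the pose as measured when the row begins, along the tool's axes as they then stand; what a row does not reach is not made up. A row lasts 1/8 s, in which the tool goes at most 62.5 mm and 10.7 degrees, less where a joint would pass 70% of its speed; a pose out of reach is approached as far as the arm can. A call with a gripper value outside its range is refused whole. The fingers move at their own pace and stop on an object; "force" is the grip in N (left out, the last holds). Time passes only in rows, so rows that do not move let the fingers close. It gives the time, the measured TCP pose, the force and the opening at its end, in the units of the state.
- r.sense(): the state, without advancing time (a new reading comes with each control period).
- eyes.snapshot(name): name is "side" or "top" or "wrist"; returns the picture (400x640x3 uint8, red, green, blue); there is no depth.
- eyes.get_calibration(name): a dict with "mtx" (3x3 intrinsics, pixels), "R" (3x3) and "t" (3): a world point X has camera coordinates R X + t; the wrist camera has in their place "T_tool_cam" (4x4, takes a point from camera to tool coordinates, whose origin is the TCP and whose axes are the flange's). Camera axes: x right, y down, z forward; pixel columns grow to the right and rows downward; lengths in mm; the calibration is good to about 2 mm. A picture is of the moment at which its call begins: read the wrist's pose just before it. get_calibration takes no time and is no camera call.
- r.hand_in(): hands the job in, once; it reports no verdict.
The state is a dict: "time": time; "joint_pos": joint angles; "qd": joint speeds; "joint_efforts": joint torques, N m; "tool_pos": TCP position; "tcp_rot": TCP orientation; "ft_force": force on the tool from outside, world axes, zero at the start; "wrist_torque": the same for the moment, N m; "finger_gap": finger opening in mm.
Only numpy, scipy, OpenCV 4.12 (cv2) and the standard library are available. Lean on these libraries where they do the work, as an engineer would, in place of code of your own. Each camera call takes 0.05 s, during which the arm holds its last target. There are 200 camera calls.

## Working session

There is one attempt and no reset: what is moved stays moved. The work goes in short steps, Python scripts to look and compute and a tool call to move; the robot and the scene stay as the last step left them, time stands still between calls to the robot, and variables do not carry over. Pictures are saved under pics/ and viewed, about 12 in all and at most 16, crops included, and the job is handed in when it is done.

Besides the shell and the picture viewer there is one more tool, called as a command line: name --argument value ..., lists and objects as JSON in quotes. play_rows: Moves the arm, as the interface text tells. Its arguments: {"type":"object","properties":{"deltas":{"type":"array"},"force":{"type":"number"}},"required":["deltas"]}

```bash
mkdir -p pics; cat > h.py <<'E'
import numpy as np, cv2
from bench import r, eyes
def snap(n,f=None):
    im=eyes.snapshot(n)
    if f: cv2.imwrite('pics/'+f,im[:,:,::-1])
    return im
def ray(n,uv,z):
    c=eyes.get_calibration(n);K=np.array(c['mtx']);R=np.array(c['R']);t=np.array(c['t'])
    d=R.T@np.linalg.inv(K)@np.array([uv[0],uv[1],1.]);o=-R.T@t
    return o+d*(z-o[2])/d[2]
E
python3 - <<'E'
from h import *
snap('top','top0.png');snap('side','side0.png')
print(r.sense()); 
for n in('top','side'):
    c=eyes.get_calibration(n);print(n,c['mtx'],-np.array(c['R']).T@np.array(c['t']))
E
```

```text
{'time': 0.1, 'joint_pos': array([ 5.92797234e+01,  7.51184539e+00,  8.53248029e+01, -1.47133504e-03,
        8.72616677e+01, -4.89241100e+00]), 'qd': array([ 0.01950755, -0.09603983, -0.19756882,  0.02565016,  0.04509844,
       -0.00781197]), 'joint_efforts': array([ 1.70124280e-03, -5.70949244e+01, -5.01946127e+01, -1.21061312e-04,
        8.14909843e-03,  1.02240989e-05]), 'tool_pos': array([261.12204153, 539.63267287, 230.32133881]), 'tcp_rot': array([-1.79901917e+02, -6.92069562e-03,  1.54172200e+02]), 'ft_force': array([ 0.73268375,  0.08346355, -0.21284075]), 'wrist_torque': array([ 0.00643156, -0.02060501, -0.06746946]), 'finger_gap': 85.23958652284172}
top [[452.97839511   0.         323.08472076]
 [  0.         452.97839511 201.2154224 ]
 [  0.           0.           1.        ]] [390.0959117  -17.96823847 988.08615474]
side [[452.75542167   0.         325.05543015]
 [  0.         452.75542167 201.61655416]
 [  0.           0.           1.        ]] [ 226.37810964 -553.21542092  702.01198426]
```

View pics/top0.png

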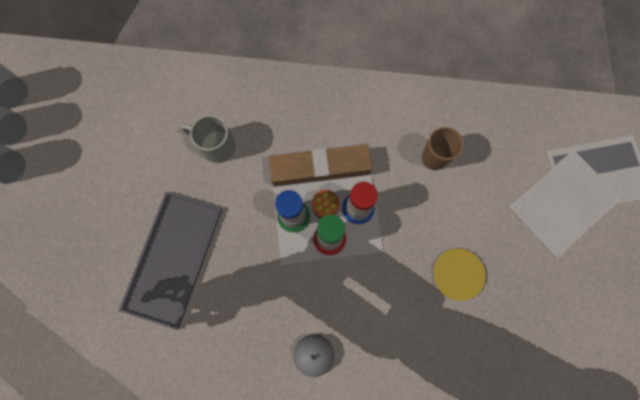

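View pics/side0.png

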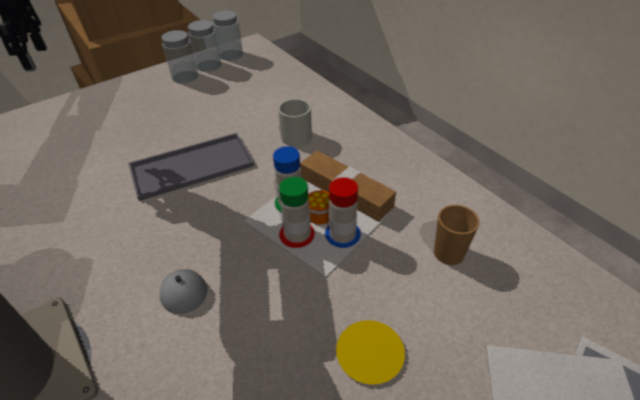

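Top view: blue jar (290,208) on the green mat, red jar (360,200) on the blue mat, green jar (330,232) on the red mat, tub (326,204). The tray is at left (173,260), the plate at right (459,274) and the mug at (210,140). Side view agrees. Next I measure.

```bash
cat >> h.py <<'E'
def hsv(im): return cv2.cvtColor(im,cv2.COLOR_RGB2HSV)
HU={'red':[(0,6),(172,180)],'green':[(45,85)],'blue':[(100,125)],'yellow':[(22,32)],'orange':[(8,21)]}
def mask(im,col,smin=120,vmin=40):
    h=hsv(im);m=np.zeros(h.shape[:2],np.uint8)
    for a,b in HU[col]: m|=cv2.inRange(h,(a,smin,vmin),(b,255,255))
    return m
def blobs(m,amin=30):
    n,l,s,c=cv2.connectedComponentsWithStats(m)
    return sorted([(int(s[i,4]),c[i].round(1).tolist(),s[i,:4].tolist()) for i in range(1,n) if s[i,4]>=amin],reverse=True)
E
python3 - <<'E'
from h import *
for n in('top','side'):
    im=cv2.cvtColor(cv2.imread(f'pics/{n}0.png'),cv2.COLOR_BGR2RGB)
    for c,z in(('red',122),('green',122),('blue',122),('yellow',8),('orange',48)):
        for a,p,b in blobs(mask(im,c))[:4]:
            print(n,c,a,p,b,ray(n,p,z).round(1)[:2], 'mat' ,ray(n,p,7).round(1)[:2])
im=cv2.cvtColor(cv2.imread('pics/top0.png'),cv2.COLOR_BGR2RGB)
# tray: dark desaturated
g=cv2.cvtColor(im,cv2.COLOR_RGB2GRAY)
h=hsv(im)
for uv in [(170,260),(250,250),(140,290),(200,200),(100,250)]: print(uv,h[uv[1],uv[0]])
for uv in [(168,196),(226,208),(180,327),(122,309)]: print('traycorner',ray('top',uv,14).round(0))
print('mug',ray('top',(210,132),90).round(0),'bell',ray('top',(314,355),40).round(0),'cup',ray('top',(445,143),90).round(0))
E
python3 -c "
import cv2
im=cv2.imread('pics/top0.png');cv2.imwrite('pics/c1.png',cv2.resize(im[140:270,250:400],None,fx=5,fy=4.5,interpolation=2))"
```

```text
top red 599 [363.2, 195.6] [350, 182, 28, 28] [609.2 -79.6] mat [638.3 -87.8]
top red 200 [329.4, 246.8] [314, 233, 32, 22] [501.6 -23.8] mat [516.4 -24.6]
top green 540 [330.5, 228.5] [318, 216, 26, 26] [537.1 -22.3] mat [556.6 -22.9]
top green 102 [298.6, 223.4] [280, 208, 29, 23] [540.5  40.3] mat [560.4  48. ]
top blue 568 [288.7, 203.9] [276, 191, 27, 27] [576.9  64.1] mat [601.7  75. ]
top blue 135 [354.3, 215.0] [343, 199, 31, 24] [568.6 -65.7] mat [592.3 -72. ]
top yellow 2092 [459.1, 274.1] [434, 249, 52, 51] [ 487.5 -307.3] mat [ 487.6 -307.6]
top orange 473 [324.8, 203.1] [312, 190, 27, 27] [602.8  -5. ] mat [612.1  -4.4]
side red 730 [343.0, 191.9] [329, 178, 29, 30] [608.8 -78.3] mat [684.6  15.9]
side red 279 [296.0, 239.2] [279, 226, 36, 22] [ 474.9 -121.1] mat [524.2 -35.4]
side green 690 [293.4, 191.0] [280, 177, 28, 29] [536.8 -20.3] mat [598.3  85.4]
side green 37 [277.6, 205.0] [275, 199, 6, 12] [493.6 -33.6] mat [546.6  69.4]
side blue 582 [286.2, 159.3] [273, 146, 27, 27] [576.7  65.8] mat [646.1 188.5]
side blue 223 [342.5, 238.9] [325, 227, 35, 20] [ 537.6 -167.8] mat [599.3 -91.4]
side yellow 3510 [370.1, 352.0] [335, 320, 70, 65] [ 485.8 -309.2] mat [ 486.2 -308.8]
side orange 7722 [119.1, 33.9] [56, 0, 141, 87] [ 536.3 1031.2] mat [ 555.7 1130.5]
side orange 1881 [454.4, 233.0] [435, 206, 44, 58] [ 756.2 -235.8] mat [ 789.4 -215.9]
side orange 1321 [320.2, 176.4] [301, 151, 45, 60] [648.3  50.8] mat [674.8  88.7]
side orange 1177 [373.3, 197.0] [353, 174, 42, 46] [697.9 -67.7] mat [727.5 -37.2]
(170, 260) [143  12  88]
(250, 250) [ 12  28 135]
(140, 290) [140   9  88]
(200, 200) [13 31 98]
(100, 250) [ 12  31 140]
traycorner [589. 341.  14.]
traycorner [576. 210.  14.]
traycorner [317. 266.  14.]
traycorner [340. 392.  14.]
mug [720. 251.  90.] bell [294. -16.  40.] cup [ 749. -243.   90.]
```

View pics/c1.png

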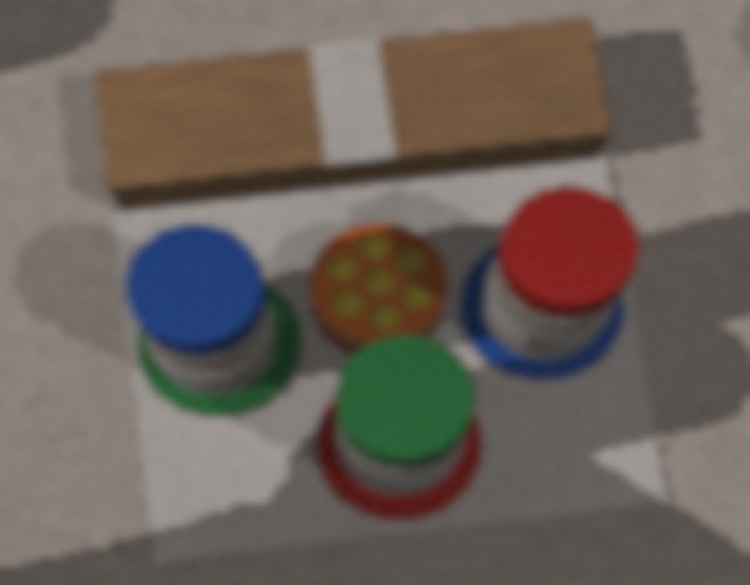

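play_rows --deltas '[[[0,0,-0.01],[0,0,-0.15],0],[[0,0,-0.01],[0,0,-0.15],0],[[0,0,-0.01],[0,0,-0.15],0],[[0,0,0],[0,0,0],0]]' --force 40

```text
time: 0.6
tool_pos: [260.5, 538.5, 258.2]
tcp_rot: [-179.7, -0.2, -179.4]
ft_force: [0.1, 0.1, 0.7]
finger_gap: 85.2
```

play_rows --deltas '[[[-0.032,-0.047,0],[0,0,0],0],[[-0.032,-0.047,0],[0,0,0],0],[[-0.032,-0.047,0],[0,0,0],0],[[-0.032,-0.047,0],[0,0,0],0],[[-0.032,-0.047,0],[0,0,0],0],[[-0.032,-0.047,0],[0,0,0],0],[[-0.032,-0.047,0],[0,0,0],0],[[0,0,0],[0,0,0],0]]'

```text
time: 1.6
tool_pos: [488.0, 198.4, 251.8]
tcp_rot: [-179.4, -0.5, 178.9]
ft_force: [-0.5, -0.0, 0.8]
finger_gap: 85.3
```

play_rows --deltas '[[[-0.03,-0.044,0],[-0.01,-0.009,-0.019],0],[[-0.03,-0.045,0],[0,0,0],0],[[-0.029,-0.044,0],[0,0,0],0],[[0,0,0],[0,0,0],0],[[0,0,0],[0,0,0],0]]'

```text
time: 2.22
tool_pos: [575.6, 64.7, 247.9]
tcp_rot: [179.9, -0.3, 179.3]
ft_force: [-0.4, -0.2, 0.1]
finger_gap: 85.6
```

```bash
python3 - <<'E'
from h import *
c=eyes.get_calibration('wrist');print(np.array(c['T_tool_cam']).round(2),c['mtx'][0])
s=r.sense();print(s['tool_pos'],s['tcp_rot']);snap('wrist','w1.png')
E
```

```text
[[  -0.     -0.95   -0.3    76.71]
 [   1.     -0.      0.      0.89]
 [  -0.     -0.3     0.95 -143.8 ]
 [   0.      0.      0.      1.  ]] [322.80296443   0.         314.38121415]
[575.61333192  64.74577004 247.88023147] [179.89712234  -0.32749393 179.33433299]
```

View pics/w1.png

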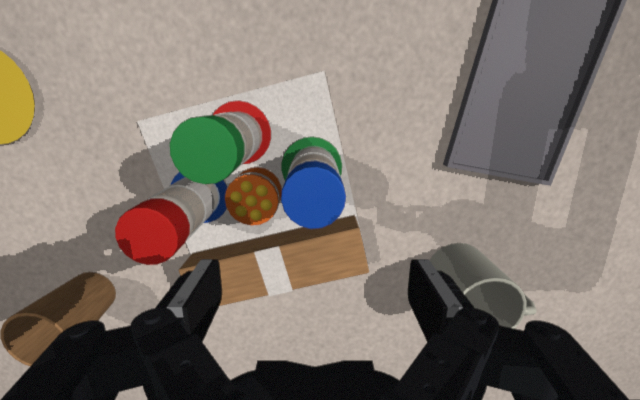

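The wrist view shows the blue lid at (313,195), centred between the fingers, with green at (207,148), red at (152,230) and the tub at (252,196). I'll cross-check these by casting wrist rays.

```bash
cat >> h.py <<'E'
from scipy.spatial.transform import Rotation as Ro
def wray(uv,z,s):
    c=eyes.get_calibration('wrist');T=np.array(c['T_tool_cam']);R=Ro.from_euler('xyz',s['tcp_rot'],degrees=True).as_matrix()
    d=R@T[:3,:3]@np.linalg.inv(np.array(c['mtx']))@np.array([uv[0],uv[1],1.]);o=R@T[:3,3]+s['tool_pos']
    return o+d*(z-o[2])/d[2]
E
python3 - <<'E'
from h import *
im=cv2.cvtColor(cv2.imread('pics/w1.png'),cv2.COLOR_BGR2RGB);s=r.sense()
for c,z in(('red',122),('green',122),('blue',122),('orange',48)):
    for a,p,b in blobs(mask(im,c))[:3]: print(c,a,p,b,wray(p,z,s).round(1)[:2],wray(p,137,s).round(1)[:2])
for uv in [(434,168),(551,184)]: print(wray(uv,14,s))
E
```

```text
red 3687 [151.8, 230.9] [115, 199, 75, 66] [609.8 -80.9] [603.7 -72.7]
red 882 [250.5, 123.3] [213, 101, 58, 63] [516.4  14.6] [515.5  17.5]
green 3875 [206.2, 148.8] [170, 116, 74, 68] [536.7 -23.8] [534.6 -18.8]
green 659 [307.0, 151.6] [282, 138, 59, 42] [540.   60.2] [537.8  60.6]
blue 3344 [313.0, 194.9] [281, 162, 65, 67] [577.7  64.8] [573.4  64.9]
blue 297 [219.0, 202.4] [205, 181, 22, 41] [583.6 -17.7] [579.  -13.1]
blue 62 [177.3, 177.3] [171, 172, 13, 12] [560.7 -51.2] [557.3 -44.6]
orange 6846 [289.9, 259.4] [180, 217, 188, 88] [678.2  36.1] [632.   43.9]
orange 4598 [56.1, 316.0] [2, 274, 113, 92] [ 753.2 -259.2] [ 687.6 -175. ]
orange 1541 [251.5, 198.9] [225, 174, 54, 51] [603.   -4.2] [576.2  14.1]
[577.36781636 208.47887313  14.        ]
[598.64502292 351.87893205  14.        ]
```

play_rows --deltas '[[[-0.002,0,0.036],[0,-0.005,-0.012],0],[[0,0,0.036],[0,0,0],0],[[0,0,0.036],[0,0,0],0],[[0,0,0.028],[0,0,0],0],[[0,0,0],[0,0,0],0]]' --force 40

```text
time: 2.9
tool_pos: [574.9, 73.5, 109.5]
tcp_rot: [179.8, 0.1, -179.6]
ft_force: [-0.8, -0.3, 0.7]
finger_gap: 85.0
```

play_rows --deltas '[[[-0.002,-0.009,0],[0,0,0],0],[[0,0,0],[0,0,0],0]]'

```text
time: 3.15
tool_pos: [578.3, 65.4, 112.5]
tcp_rot: [179.8, 0.3, -179.5]
ft_force: [0.3, 0.0, -0.1]
finger_gap: 84.9
```

```bash
python3 - <<'E'
from h import *
s=r.sense();print(s['tool_pos'],s['tcp_rot'],s['ft_force']);im=snap('wrist','w2.png')
for c in('blue','red','green'):
    for a,p,b in blobs(mask(im,c))[:1]: print(c,a,p,b,wray(p,122,s).round(1)[:2])
E
```

```text
[578.28490311  65.36341728 112.50544464] [ 179.81740653    0.29540707 -179.53573942] [ 0.32056496  0.0284688  -0.08144806]
blue 12777 [311.0, 272.6] [249, 206, 126, 131] [579.2  64.7]
red 7290 [34.5, 315.8] [0, 265, 93, 128] [604.  -70.7]
green 17946 [98.0, 183.9] [14, 118, 169, 138] [536.9 -26.6]
```

play_rows --deltas '[[[0,0,0.011],[0,0,0],0],[[0,0,0],[0,0,0],0],[[0,0,0],[0,0,0],1],[[0,0,0],[0,0,0],1],[[0,0,0],[0,0,0],1],[[0,0,0],[0,0,0],1],[[0,0,0],[0,0,0],1],[[0,0,0],[0,0,0],1]]' --force 40

```text
time: 4.2
tool_pos: [580.0, 65.3, 103.1]
tcp_rot: [179.8, 0.5, -179.6]
ft_force: [0.3, -0.5, -0.6]
finger_gap: 52.9
```

play_rows --deltas '[[[0,0,-0.02],[0,0,0],1],[[0,0,-0.04],[0,0.009,0],1],[[0,0,-0.04],[0,0,0],1],[[0,0,-0.03],[0,0,0],1],[[0,0,0],[0,0,0],1]]'

```text
time: 4.82
tool_pos: [578.1, 65.2, 239.9]
tcp_rot: [179.8, -0.1, -179.6]
ft_force: [0.2, 1.1, -3.4]
finger_gap: 53.1
```

play_rows --deltas '[[[0.006,0.03,0],[0,0,0],1],[[0.006,0.04,0],[0,0,0],1],[[0.006,0.04,0],[0,0,0],1],[[0.006,0.04,0],[0,0,0],1],[[0.006,0.04,0],[0,0,0],1],[[0.006,0.029,0],[0,0,0],1],[[0,0,0],[0,0,0],1],[[0,0,0],[0,0,0],1]]'

```text
time: 5.82
tool_pos: [534.0, 288.1, 228.7]
tcp_rot: [-179.9, -1.0, -179.7]
ft_force: [-0.7, 0.4, -2.2]
finger_gap: 53.2
```

play_rows --deltas '[[[-0.008,-0.004,0.03],[0,-0.017,0],1],[[0,0,0.04],[0,0,0],1],[[0,0,0.035],[0,0,0],1],[[0,0,0.01],[0,0,0],1],[[0,0,0],[0,0,0],1]]'

```text
time: 6.45
tool_pos: [543.0, 278.9, 110.2]
tcp_rot: [-179.8, 0.0, -180.0]
ft_force: [0.5, 0.2, -2.9]
finger_gap: 52.8
```

play_rows --deltas '[[[0,0.004,0.005],[0,0,0],1],[[0,0,0],[0,0,0],1],[[0,0,0.003],[0,0,0],1],[[0,0,0],[0,0,0],1]]'

```text
time: 6.95
tool_pos: [545.8, 284.2, 106.6]
tcp_rot: [180.0, 0.4, -180.0]
ft_force: [0.1, -0.0, -3.7]
finger_gap: 53.1
```

play_rows --deltas '[[[0.001,0,0.004],[0,0.007,0],1],[[0,0,0.002],[0,0,0],1],[[0,0,0.002],[0,0,0],1]]'

```text
time: 7.32
tool_pos: [546.2, 284.4, 101.2]
tcp_rot: [180.0, 0.1, -180.0]
ft_force: [-4.0, -4.5, 19.1]
finger_gap: 53.3
```

play_rows --deltas '[[[0,0,-0.001],[0,0,0],1],[[0,0,0],[0,0,0],0.3],[[0,0,0],[0,0,0],0],[[0,0,0],[0,0,0],0],[[0,0,0],[0,0,0],0],[[0,0,0],[0,0,0],0]]'

```text
time: 8.07
tool_pos: [547.0, 284.7, 102.9]
tcp_rot: [179.9, 0.2, -180.0]
ft_force: [0.1, 1.1, 0.4]
finger_gap: 85.1
```

play_rows --deltas '[[[0,0,-0.03],[0,0,0],0],[[0,0,-0.05],[0,0,0],0],[[0,0,-0.05],[0,0,0],0],[[0.001,-0.05,0],[0,0,0],0],[[0.001,-0.05,0],[0,0,0],0],[[0.002,-0.05,0],[0,0,0],0],[[0.002,-0.05,0],[0,0,0],0],[[0.002,-0.05,0],[0,0,0],0]]'

```text
time: 9.07
tool_pos: [538.4, 30.9, 237.0]
tcp_rot: [180.0, 0.3, -179.6]
ft_force: [0.9, -0.5, -0.3]
finger_gap: 85.5
```

play_rows --deltas '[[[0.001,-0.04,0],[0,0,0],0],[[0,0,0],[0,0,0],0],[[0,0,0],[0,0,0],0]]'

```text
time: 9.45
tool_pos: [537.3, -13.5, 237.3]
tcp_rot: [180.0, 0.4, -179.9]
ft_force: [1.2, -0.1, 0.5]
finger_gap: 85.4
```

```bash
cat >> h.py <<'E'
def wl(f=None):
    s=r.sense();im=snap('wrist',f);print(s['time'],s['tool_pos'].round(1),s['tcp_rot'].round(2))
    for c in('red','green','blue'):
        for a,p,b in blobs(mask(im,c),400)[:3]: print(c,a,p,b,'lid',wray(p,122,s).round(1)[:2],'mat',wray(p,7,s).round(1)[:2])
def tl(f=None):
    im=snap('top',f)
    for c in('red','green','blue','orange','yellow'):
        for a,p,b in blobs(mask(im,c),80)[:3]: print(c,a,p,b,'lid/mat',ray('top',p,122).round(1)[:2],ray('top',p,7).round(1)[:2])
E
python3 - <<'E'
from h import *
wl('w3.png');tl('t3.png')
E
```

```text
9.45 [537.3 -13.5 237.3] [ 179.98    0.37 -179.87]
red 3044 [243.5, 271.3] [214, 239, 59, 67] lid [610.2 -76.5] mat [ 677.2 -104.8]
red 907 [307.4, 148.2] [276, 133, 62, 45] lid [498.9 -18.1] mat [516.3 -20.5]
green 3584 [303.2, 195.1] [270, 160, 67, 70] lid [538.1 -21.8] mat [572.9 -25.8]
green 2615 [375.8, 196.9] [346, 169, 60, 57] lid [539.5  39.1] mat [575.1  62.1]
blue 796 [630.6, 200.4] [618, 173, 22, 52] lid [542.2 253.8] mat [578.9 372.4]
red 218 [328.7, 246.3] [314, 231, 32, 24] lid/mat [502.4 -22.4] [517.3 -23. ]
green 409 [292.2, 220.9] [279, 210, 30, 21] lid/mat [544.   53.2] [564.5  62.6]
green 393 [331.0, 231.5] [319, 222, 25, 21] lid/mat [531.4 -23.9] [550.1 -24.6]
blue 640 [174.7, 209.0] [160, 195, 30, 28] lid/mat [542.9 283.8] [563.2 323.9]
yellow 2085 [459.1, 274.0] [434, 249, 52, 51] lid/mat [ 476.3 -273.6] [ 487.8 -307.6]
```

View pics/w3.png

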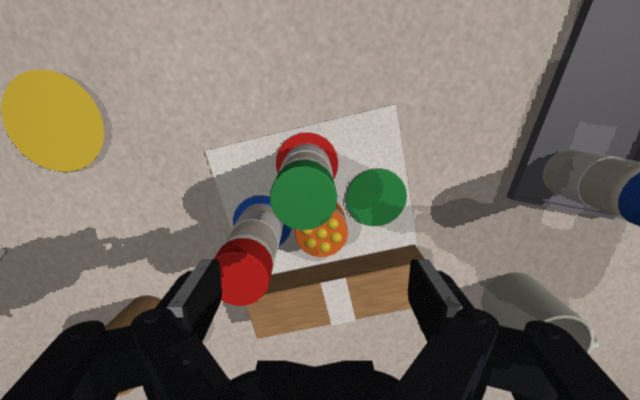

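Blue stands upright in the tray, at (543,284). The now-uncovered green mat is at (575,62). Next is the green jar.

play_rows --deltas '[[[0,-0.009,0.02],[0,0.006,0],0],[[0,0,0.035],[0,0,0],0],[[0,0,0.03],[0,0,0],0],[[0,0,0],[0,0,0],0]]'

```text
time: 10.05
tool_pos: [536.5, -20.0, 145.9]
tcp_rot: [180.0, -0.2, -179.5]
ft_force: [-0.0, 0.2, -0.0]
finger_gap: 85.4
```

play_rows --deltas '[[[-0.001,-0.002,0.02],[0,0,0],0],[[0,0,0.02],[0,0,0],0],[[0,0,0.003],[0,0,0],0],[[0,0,0],[0,0,0],0]]'

```text
time: 10.55
tool_pos: [539.1, -21.4, 104.7]
tcp_rot: [-180.0, -0.0, -179.3]
ft_force: [0.4, 0.2, -0.2]
finger_gap: 85.8
```

play_rows --deltas '[[[0.001,0,0.002],[0,0,0],1],[[0,0,0],[0,0,0],1],[[0,0,0],[0,0,0],1],[[0,0,0],[0,0,0],1],[[0,0,0],[0,0,0],1],[[0,0,0],[0,0,0],1]]'

```text
time: 11.3
tool_pos: [539.2, -21.5, 104.8]
tcp_rot: [-180.0, 0.1, -179.3]
ft_force: [0.3, 0.5, -1.7]
finger_gap: 53.3
```

play_rows --deltas '[[[0,0,-0.02],[0,0,0],1],[[0,0,-0.04],[0,0.002,0],1],[[0,0,-0.04],[0,0,0],1],[[0,0,-0.03],[0,0,0],1],[[0,0,0],[0,0,0],1]]'

```text
time: 11.92
tool_pos: [537.6, -21.3, 236.1]
tcp_rot: [180.0, -0.2, -179.3]
ft_force: [0.7, -0.2, -3.2]
finger_gap: 52.8
```

play_rows --deltas '[[[0.01,0.03,0],[0,0,0],1],[[0.01,0.042,0],[0,0,0],1],[[0.01,0.042,0],[0,0,0],1],[[0.01,0.042,0],[0,0,0],1],[[0.01,0.042,0],[0,0,0],1],[[0.01,0.042,0],[0,0,0],1],[[0.01,0.042,0],[0,0,0],1],[[0.004,0.03,0],[0,0,0],1]]'

```text
time: 12.92
tool_pos: [452.1, 295.3, 218.3]
tcp_rot: [-179.7, -1.3, -179.6]
ft_force: [1.1, -1.3, -2.2]
finger_gap: 52.9
```

play_rows --deltas '[[[0,0,0],[0,0,0],1],[[0,0,0],[0,0,0],1]]'

```text
time: 13.18
tool_pos: [449.8, 296.1, 214.0]
tcp_rot: [-179.6, -1.6, -179.5]
ft_force: [0.4, -0.4, -2.8]
finger_gap: 52.9
```

play_rows --deltas '[[[-0.01,0.005,0.02],[-0.007,-0.028,0],1],[[0,0,0.035],[0,0,0],1],[[0,0,0.03],[0,0,0],1],[[0,0,0.012],[0,0,0],1],[[0,0,0],[0,0,0],1]]'

```text
time: 13.8
tool_pos: [460.5, 295.7, 112.1]
tcp_rot: [-179.9, -0.0, -179.8]
ft_force: [-0.0, -0.3, -2.5]
finger_gap: 52.9
```

play_rows --deltas '[[[0,0.004,0.005],[0,0,0],1],[[0,0,0.002],[0,0,0],1],[[0,0,0.002],[0,0,0],1]]'

```text
time: 14.18
tool_pos: [462.7, 300.6, 105.9]
tcp_rot: [-180.0, 0.2, -179.8]
ft_force: [-0.0, -0.8, -2.7]
finger_gap: 53.4
```

play_rows --deltas '[[[0.001,0,0.002],[0,0.003,0],1],[[0,0,0.001],[0,0,0],1]]'

```text
time: 14.42
tool_pos: [462.0, 301.0, 103.4]
tcp_rot: [180.0, 0.1, -179.8]
ft_force: [0.7, 0.2, -2.7]
finger_gap: 53.1
```

play_rows --deltas '[[[0,0,0.001],[0,0,0],1],[[0,0,0],[0,0,0],0.3],[[0,0,0],[0,0,0],0],[[0,0,0],[0,0,0],0],[[0,0,0],[0,0,0],0],[[0,0,0],[0,0,0],0]]'

```text
time: 15.18
tool_pos: [463.0, 301.5, 104.0]
tcp_rot: [179.9, 0.3, -179.8]
ft_force: [0.3, -0.2, -0.1]
finger_gap: 85.4
```

play_rows --deltas '[[[0,0,-0.03],[0,0,0],0],[[0,0,-0.05],[0,0,0],0],[[0,0,-0.05],[0,0,0],0],[[-0.02,-0.052,0],[0,0,0],0],[[-0.02,-0.052,0],[0,0,0],0],[[-0.02,-0.052,0],[0,0,0],0],[[-0.02,-0.052,0],[0,0,0],0],[[-0.02,-0.052,0],[0,0,0],0]]'

```text
time: 16.18
tool_pos: [565.5, 38.3, 239.0]
tcp_rot: [179.9, 0.4, -179.3]
ft_force: [0.2, 0.7, 0.8]
finger_gap: 85.7
```

play_rows --deltas '[[[-0.02,-0.05,0],[0,0,0],0],[[-0.02,-0.05,0],[0,0,0],0],[[0,0,0],[0,0,0],0]]'

```text
time: 16.55
tool_pos: [608.2, -68.7, 238.9]
tcp_rot: [180.0, 0.4, -179.6]
ft_force: [-0.6, 0.5, -0.5]
finger_gap: 85.5
```

```bash
python3 - <<'E'
from h import *
wl('w4.png');tl('t4.png')
E
```

```text
16.55 [608.2 -68.7 238.9] [ 179.95    0.4  -179.57]
red 3655 [301.7, 196.0] [268, 161, 67, 70] lid [610.4 -78.3] mat [645.7 -82.6]
red 3539 [356.5, 99.6] [324, 66, 66, 68] lid [532.5 -35.8] mat [533.4 -21.3]
green 3084 [427.7, 138.1] [397, 107, 63, 63] lid [561.4  22.4] mat [575.1  62.5]
blue 709 [308.4, 150.9] [276, 136, 61, 45] lid [572.3 -72.7] mat [590.8 -74.6]
red 792 [329.5, 238.3] [314, 223, 32, 32] lid/mat [517.9 -22.3] [534.9 -22.9]
red 598 [363.2, 195.5] [350, 182, 28, 28] lid/mat [609.4 -79.6] [638.6 -87.8]
green 625 [157.7, 250.2] [144, 237, 30, 27] lid/mat [460.1 301.6] [469.4 344.1]
blue 651 [174.6, 208.9] [160, 195, 30, 28] lid/mat [543.1 284. ] [563.4 324.1]
blue 137 [354.8, 215.5] [343, 199, 31, 24] lid/mat [567.7 -66.8] [591.3 -73.2]
orange 518 [325.2, 203.6] [312, 190, 27, 28] lid/mat [585.1  -6.9] [611.   -5.4]
yellow 2088 [459.1, 274.0] [434, 249, 52, 51] lid/mat [ 476.3 -273.6] [ 487.8 -307.6]
```

play_rows --deltas '[[[-0.002,-0.011,0.02],[0,0.006,0],0],[[0,0,0.035],[0,0,0],0],[[0,0,0.03],[0,0,0],0],[[0,0,0],[0,0,0],0]]'

```text
time: 17.15
tool_pos: [608.3, -72.7, 148.3]
tcp_rot: [179.8, -0.1, -179.0]
ft_force: [-0.1, 0.5, 0.7]
finger_gap: 85.4
```

play_rows --deltas '[[[-0.001,-0.007,0.02],[0,0,0.015],0],[[0,0,0.02],[0,0,0],0],[[0,0,0.005],[0,0,0],0],[[0,0,0],[0,0,0],0]]'

```text
time: 17.65
tool_pos: [610.4, -79.5, 102.0]
tcp_rot: [179.9, 0.0, -179.9]
ft_force: [-0.5, -0.0, 0.5]
finger_gap: 85.6
```

play_rows --deltas '[[[0,0,0],[0,0,0],1],[[0,0,0],[0,0,0],1],[[0,0,0],[0,0,0],1],[[0,0,0],[0,0,0],1],[[0,0,0],[0,0,0],1],[[0,0,0],[0,0,0],1]]'

```text
time: 18.4
tool_pos: [611.2, -79.6, 103.6]
tcp_rot: [179.9, 0.1, -179.9]
ft_force: [0.8, 0.5, -1.0]
finger_gap: 53.3
```

play_rows --deltas '[[[0,0,-0.02],[0,0,0],1],[[0,0,-0.04],[0,0.002,0],1],[[0,0,-0.04],[0,0,0],1],[[0,0,-0.04],[0,0,0],1],[[0,0,0],[0,0,0],1]]'

```text
time: 19.02
tool_pos: [611.0, -79.9, 253.2]
tcp_rot: [179.9, 0.2, -179.9]
ft_force: [0.3, -0.0, -2.5]
finger_gap: 53.0
```

play_rows --deltas '[[[0.03,0.02,0],[0,0,0],1],[[0.04,0.03,-0.002],[0,0,0],1],[[0.04,0.03,-0.002],[0,0,0],1],[[0.04,0.03,-0.002],[0,0,0],1],[[0.04,0.03,-0.002],[0,0,0],1],[[0.04,0.04,-0.002],[0,0,0],1],[[0,0.04,-0.002],[0,0,0],1],[[0,0.04,-0.002],[0,0,0],1]]'

```text
time: 20.02
tool_pos: [370.4, 183.9, 262.5]
tcp_rot: [179.9, -0.1, 179.8]
ft_force: [0.6, 0.1, -2.9]
finger_gap: 53.0
```

play_rows --deltas '[[[-0.002,0.04,0],[0,0,0],1],[[-0.002,0.04,0],[0,0,0],1],[[-0.002,0.04,0],[0,0,0],1],[[-0.002,0.015,0.02],[0,0,0],1],[[0,0,0.04],[0,0,0],1],[[0,0,0.04],[0,0,0],1],[[0,0,0],[0,0,0],1]]'

```text
time: 20.9
tool_pos: [374.0, 325.2, 156.4]
tcp_rot: [-180.0, -0.3, -179.9]
ft_force: [-0.6, -0.0, -1.9]
finger_gap: 53.2
```

play_rows --deltas '[[[-0.004,-0.006,0.02],[0,-0.005,0],1],[[0,0,0.02],[0,0,0],1],[[0,0,0.004],[0,0,0],1],[[0,0,0],[0,0,0],1]]'

```text
time: 21.4
tool_pos: [380.6, 320.4, 118.0]
tcp_rot: [179.8, 0.3, -179.9]
ft_force: [-0.2, -0.4, -1.7]
finger_gap: 52.9
```

play_rows --deltas '[[[0.002,0,0.008],[0.003,0.005,0],1],[[0,0,0.004],[0,0,0],1],[[0,0,0.003],[0,0,0],1]]'

```text
time: 21.78
tool_pos: [380.0, 321.6, 105.1]
tcp_rot: [179.9, 0.2, -179.9]
ft_force: [0.7, 0.3, -2.2]
finger_gap: 52.8
```

play_rows --deltas '[[[0.001,0,0.002],[0,0.003,0],1],[[0,0,0.0015],[0,0,0],1]]'

```text
time: 22.02
tool_pos: [378.9, 321.7, 101.5]
tcp_rot: [179.9, -0.0, -179.9]
ft_force: [-1.4, -1.2, 9.3]
finger_gap: 52.8
```

play_rows --deltas '[[[0,0,0],[0,0,0],0.3],[[0,0,0],[0,0,0],0],[[0,0,0],[0,0,0],0],[[0,0,0],[0,0,0],0],[[0,0,0],[0,0,0],0],[[0,0,-0.03],[0,0,0],0],[[0,0,-0.05],[0,0,0],0],[[0,0,-0.05],[0,0,0],0]]'

```text
time: 23.02
tool_pos: [376.7, 319.7, 230.4]
tcp_rot: [-179.9, -0.4, -179.9]
ft_force: [0.6, 0.2, 0.5]
finger_gap: 85.2
```

play_rows --deltas '[[[-0.031,-0.046,0],[0,0,0],0],[[-0.031,-0.046,0],[0,0,0],0],[[-0.031,-0.046,0],[0,0,0],0],[[-0.031,-0.046,0],[0,0,0],0],[[-0.031,-0.046,0],[0,0,0],0],[[-0.031,-0.046,0],[0,0,0],0],[[-0.031,-0.046,0],[0,0,0],0],[[0,0,0],[0,0,0],0]]'

```text
time: 24.02
tool_pos: [604.1, -9.1, 236.7]
tcp_rot: [179.8, 0.3, -179.6]
ft_force: [0.9, 0.8, 0.4]
finger_gap: 85.3
```

```bash
python3 - <<'E'
from h import *
wl('w5.png');tl('t5.png')
s=r.sense();im=cv2.cvtColor(cv2.imread('pics/w5.png'),cv2.COLOR_BGR2RGB)
for a,p,b in blobs(mask(im,'orange')|mask(im,'yellow'),400)[:4]: print('tub?',a,p,b,wray(p,48,s).round(1)[:2])
E
```

```text
24.025 [604.1  -9.1 236.7] [ 179.79    0.27 -179.64]
red 3542 [302.1, 103.5] [270, 70, 66, 68] lid [531.4 -17.6] mat [533.4 -21.3]
green 3077 [375.3, 141.9] [344, 111, 63, 63] lid [560.2  40.4] mat [575.1  62.5]
blue 2917 [254.9, 169.8] [224, 140, 62, 60] lid [583.3 -56.3] mat [608.5 -77.3]
red 809 [329.5, 238.5] [314, 223, 32, 32] lid/mat [517.5 -22.4] [534.4 -23. ]
red 751 [138.1, 293.4] [123, 279, 32, 29] lid/mat [376.5 322.8] [374.7 368.1]
green 705 [293.6, 215.9] [279, 202, 30, 29] lid/mat [554.1  51.7] [575.9  60.9]
green 624 [157.9, 250.3] [144, 237, 30, 27] lid/mat [459.9 301.2] [469.2 343.6]
blue 643 [174.7, 209.0] [160, 195, 30, 28] lid/mat [542.9 283.8] [563.2 323.9]
blue 314 [350.3, 206.3] [343, 193, 16, 29] lid/mat [585.  -56.3] [610.9 -61.4]
orange 519 [325.2, 203.7] [312, 190, 27, 28] lid/mat [584.9  -6.9] [610.8  -5.5]
yellow 2083 [459.1, 274.0] [434, 249, 51, 51] lid/mat [ 476.3 -273.6] [ 487.8 -307.6]
tub? 9548 [336.0, 242.9] [236, 197, 198, 94] [681.9  21.1]
tub? 8064 [38.9, 56.5] [0, 0, 87, 112] [ 491.2 -264.7]
tub? 4825 [108.0, 294.2] [52, 252, 107, 82] [ 750.3 -247.9]
tub? 2511 [317.1, 172.8] [289, 142, 57, 60] [601.1  -1.2]
```

View pics/w5.png

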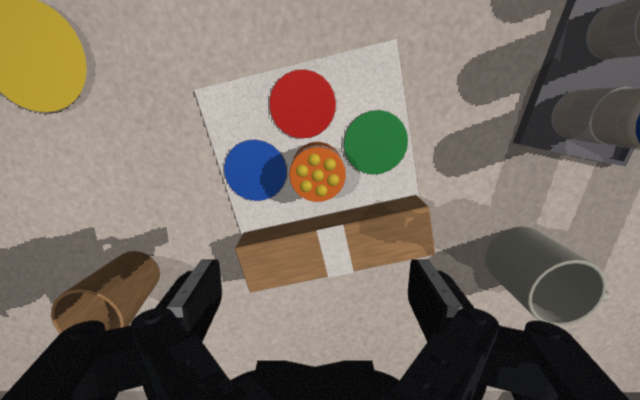

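play_rows --deltas '[[[0.001,0.004,0.03],[0.004,0.005,0],0],[[0,0,0.04],[0,0,0],0],[[0,0,0.04],[0,0,0],0],[[0,0,0.035],[0,0,0],0],[[0,0,0],[0,0,0],0]]'

```text
time: 24.75
tool_pos: [600.4, 6.4, 91.3]
tcp_rot: [179.9, 0.2, -179.0]
ft_force: [-0.4, -0.2, 0.6]
finger_gap: 85.4
```

play_rows --deltas '[[[-0.003,-0.011,0],[0,0.003,0.017],0],[[0,0,0.015],[0,0,0],0],[[0,0,0.015],[0,0,0],0],[[0,0,0],[0,0,0],0]]'

```text
time: 25.25
tool_pos: [606.8, -4.2, 65.1]
tcp_rot: [179.9, 0.4, -180.0]
ft_force: [0.5, -0.0, 0.1]
finger_gap: 85.3
```

play_rows --deltas '[[[0.003,-0.001,0.015],[0,0.007,0],0],[[0,0,0.02],[0,0,0],0],[[0,0,0.012],[0,0,0],0],[[0,0,0],[0,0,0],0]]'

```text
time: 25.75
tool_pos: [603.1, -5.2, 14.0]
tcp_rot: [179.9, -0.1, -180.0]
ft_force: [0.4, -0.1, 0.2]
finger_gap: 85.4
```

play_rows --deltas '[[[0,0,0.001],[0,0,0],1],[[0,0,0],[0,0,0],1],[[0,0,0],[0,0,0],1],[[0,0,0],[0,0,0],1],[[0,0,0],[0,0,0],1],[[0,0,0],[0,0,0],1]]' --force 30

```text
time: 26.5
tool_pos: [604.3, -5.2, 14.5]
tcp_rot: [179.9, 0.0, -180.0]
ft_force: [0.0, 0.8, -1.7]
finger_gap: 58.9
```

play_rows --deltas '[[[0,0,-0.02],[0,0,0],1],[[0,0,-0.04],[0,0,0],1],[[0,0,-0.04],[0,0,0],1],[[0,0,0],[0,0,0],1]]'

```text
time: 27.0
tool_pos: [604.7, -5.4, 121.6]
tcp_rot: [179.9, 0.1, -180.0]
ft_force: [0.3, -0.8, -0.7]
finger_gap: 59.1
```

play_rows --deltas '[[[0.015,-0.03,0],[0,0,0],1],[[0.015,-0.04,0],[0,0,0],1],[[0.015,-0.04,0],[0,0,0],1],[[0.015,-0.04,0],[0,0,0],1],[[0.015,-0.04,0],[0,0,0],1],[[0.015,-0.04,0],[0,0,0],1],[[0.015,-0.04,0],[0,0,0],1],[[0.01,-0.03,0],[0,0,0],1]]'

```text
time: 28.0
tool_pos: [486.1, -311.2, 121.9]
tcp_rot: [179.8, 0.2, -179.7]
ft_force: [0.0, 0.6, -1.9]
finger_gap: 58.9
```

play_rows --deltas '[[[0,0,0],[0,0,0],1],[[0,0,0],[0,0,0],1]]'

```text
time: 28.25
tool_pos: [484.7, -312.6, 121.5]
tcp_rot: [179.8, 0.1, -179.9]
ft_force: [0.7, 0.1, -1.0]
finger_gap: 58.4
```

play_rows --deltas '[[[-0.002,0.004,0.02],[0.003,0.002,0],1],[[0,0,0.03],[0,0,0],1],[[0,0,0.025],[0,0,0],1],[[0,0,0],[0,0,0],1]]'

```text
time: 28.75
tool_pos: [487.5, -302.5, 40.4]
tcp_rot: [179.8, -0.1, -179.6]
ft_force: [0.3, -0.3, -1.1]
finger_gap: 58.5
```

play_rows --deltas '[[[0.001,-0.006,0.006],[0.003,0,0],1],[[0,0,0.006],[0,0,0],1],[[0,0,0],[0,0,0],1]]'

```text
time: 29.12
tool_pos: [487.8, -308.3, 28.9]
tcp_rot: [-179.9, -0.0, -179.5]
ft_force: [0.3, -0.4, -0.9]
finger_gap: 58.6
```

play_rows --deltas '[[[0.001,0,0.005],[0,0,0],1],[[0,0,0.003],[0,0,0],1],[[0,0,0],[0,0,0],1]]'

```text
time: 29.5
tool_pos: [487.5, -309.1, 21.7]
tcp_rot: [-179.8, 0.1, -179.5]
ft_force: [0.3, 0.4, -1.2]
finger_gap: 59.3
```

play_rows --deltas '[[[0.001,0.001,0.001],[-0.003,0,0],1],[[0,0,0.001],[0,0,0],1],[[0,0,0.0005],[0,0,0],1]]'

```text
time: 29.88
tool_pos: [486.6, -308.2, 19.4]
tcp_rot: [-180.0, 0.1, -179.5]
ft_force: [0.5, 0.9, -1.7]
finger_gap: 58.7
```

play_rows --deltas '[[[0,0,0.0005],[0,0,0],1],[[0,0,0],[0,0,0],0.3],[[0,0,0],[0,0,0],0],[[0,0,0],[0,0,0],0],[[0,0,0],[0,0,0],0],[[0,0,0],[0,0,0],0]]'

```text
time: 30.62
tool_pos: [487.2, -308.6, 19.6]
tcp_rot: [-179.9, 0.2, -179.5]
ft_force: [0.0, -0.4, 0.0]
finger_gap: 85.2
```

play_rows --deltas '[[[0,0,-0.03],[0,0,0],0],[[0,0,-0.05],[0,0,0],0],[[0,0,-0.05],[0,0,0],0],[[0,0,-0.05],[0,0,0],0],[[0,0,-0.04],[0,0,0],0],[[0,0,0],[0,0,0],0]]'

```text
time: 31.38
tool_pos: [485.7, -307.9, 245.6]
tcp_rot: [180.0, 0.1, -179.5]
ft_force: [0.8, -0.2, 0.5]
finger_gap: 85.4
```

```bash
python3 - <<'E'
from h import *
wl('w6.png')
s=r.sense();im=cv2.cvtColor(cv2.imread('pics/w6.png'),cv2.COLOR_BGR2RGB)
for a,p,b in blobs(mask(im,'yellow'),300)[:3]: print('yellow',a,p,b,wray(p,8,s).round(1)[:2])
for a,p,b in blobs(mask(im,'orange'),300)[:3]: print('orange',a,p,b,wray(p,53,s).round(1)[:2],wray(p,30,s).round(1)[:2])
im=snap('top','t6.png')
for c,z in(('yellow',8),('orange',53)):
  for a,p,b in blobs(mask(im,c),100)[:3]: print(c,a,p,b,ray('top',p,z).round(1)[:2])
cv2.imwrite('pics/w6c.png',cv2.imread('pics/w6.png')[60:280,200:440])
E
```

```text
31.375 [ 485.7 -307.9  245.6] [ 1.7998e+02  7.0000e-02 -1.7952e+02]
red 2566 [542.1, 205.1] [512, 178, 61, 55] lid [ 495.8 -108. ] mat [533.3 -22.1]
green 2279 [599.9, 236.3] [571, 211, 59, 51] lid [525.  -49.4] mat [575.   61.8]
blue 2152 [487.2, 258.8] [459, 235, 57, 49] lid [ 548.3 -147.1] mat [608.3 -78. ]
yellow 4038 [315.8, 160.5] [269, 120, 93, 92] [ 477.3 -304. ]
orange 5462 [582.7, 312.7] [481, 281, 159, 69] [654.   23.2] [671.  46.]
orange 1958 [314.1, 173.5] [286, 143, 57, 61] [ 483.  -306.1] [ 488.2 -306. ]
orange 1380 [362.7, 347.4] [339, 326, 52, 50] [ 707.3 -242.8] [ 727.9 -238.3]
yellow 1101 [454.1, 275.8] [434, 249, 51, 51] [ 482.7 -296.8]
orange 717 [462.7, 273.8] [446, 257, 36, 32] [ 484.4 -301.3]
```

View pics/w6.png

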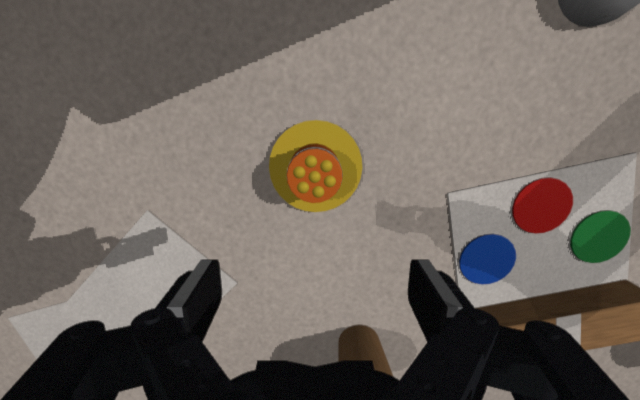

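The tub stands on the plate: tub (315,172) and plate disc (315,166), which fits within about 2 mm. Next I fetch the jars.

play_rows --deltas '[[[-0.004,0.04,0],[0,0,0],0],[[-0.004,0.055,0],[0,0,0],0],[[-0.004,0.055,0],[0,0,0],0],[[-0.004,0.055,0],[0,0,0],0],[[-0.005,0.055,0],[0,0,0],0],[[-0.005,0.055,0],[0,0,0],0],[[-0.005,0.055,0],[0,0,0],0],[[-0.005,0.055,0],[0,0,0],0]]'

```text
time: 32.48
tool_pos: [509.2, 129.1, 225.1]
tcp_rot: [179.4, -1.7, -180.0]
ft_force: [0.5, 0.4, -0.3]
finger_gap: 85.7
```

play_rows --deltas '[[[-0.005,0.055,0],[0,0,0],0],[[-0.005,0.055,0],[0,0,0],0],[[-0.005,0.04,0],[0,0,0],0],[[0,0,0],[0,0,0],0],[[0,0,0],[0,0,0],0]]'

```text
time: 33.1
tool_pos: [517.6, 286.0, 213.3]
tcp_rot: [179.8, -2.7, -179.7]
ft_force: [0.1, -0.3, -0.3]
finger_gap: 85.5
```

```bash
python3 - <<'E'
from h import *
wl('w7.png')
im=snap('top','t7.png')
for c,z in(('yellow',8),('orange',53)):
  for a,p,b in blobs(mask(im,c),100)[:3]: print(c,a,p,b,ray('top',p,z).round(1)[:2])
E
```

```text
33.1 [517.6 286.  213.3] [ 179.77   -2.74 -179.69]
red 3557 [369.1, 21.7] [329, 0, 88, 53] lid [387.  323.2] mat [357.6 341.1]
red 3285 [38.9, 193.3] [5, 162, 68, 63] lid [505.6  78.8] mat [533.5 -21.1]
green 4727 [335.4, 132.4] [297, 94, 78, 78] lid [459.4 302.2] mat [465.  310.1]
green 2895 [119.4, 228.6] [88, 200, 64, 58] lid [533.7 135.3] mat [575.1  62.7]
blue 4126 [309.8, 241.1] [275, 204, 71, 75] lid [543.6 283.8] mat [589.8 282.8]
blue 1709 [15.7, 256.9] [0, 227, 38, 57] lid [557.9  49.3] mat [610.9 -64.8]
yellow 1171 [455.4, 274.8] [434, 249, 51, 51] [ 485.1 -299.4]
orange 757 [463.5, 273.1] [446, 258, 36, 31] [ 486.  -302.9]
```

play_rows --deltas '[[[-0.026,-0.002,0],[0.004,-0.048,0],0],[[0,0,0.02],[0,0,0],0],[[0,0,0.03],[0,0,0],0],[[0,0,0.015],[0,0,0],0],[[0,0,0],[0,0,0],0]]'

```text
time: 33.83
tool_pos: [542.3, 278.8, 142.5]
tcp_rot: [-180.0, -0.2, 179.9]
ft_force: [0.1, 0.6, 0.0]
finger_gap: 85.3
```

play_rows --deltas '[[[-0.001,0.005,0.02],[0,0,0],0],[[0,0,0.015],[0,0,0],0],[[0,0,0.005],[0,0,0],0],[[0,0,0],[0,0,0],0]]'

```text
time: 34.33
tool_pos: [543.7, 284.6, 101.1]
tcp_rot: [180.0, -0.2, 179.9]
ft_force: [0.8, 0.4, 0.6]
finger_gap: 85.7
```

play_rows --deltas '[[[0,0,0],[0,0,0],1],[[0,0,0],[0,0,0],1],[[0,0,0],[0,0,0],1],[[0,0,0],[0,0,0],1],[[0,0,0],[0,0,0],1],[[0,0,0],[0,0,0],1]]' --force 40

```text
time: 35.08
tool_pos: [544.4, 284.7, 102.4]
tcp_rot: [180.0, -0.1, 179.9]
ft_force: [0.2, -0.7, -1.4]
finger_gap: 52.9
```

play_rows --deltas '[[[0,0,-0.02],[0,0,0],1],[[0,0,-0.04],[0,0,0],1],[[0,0,-0.04],[0,0,0],1],[[0,0,-0.03],[0,0,0],1],[[0,0,0],[0,0,0],1]]'

```text
time: 35.7
tool_pos: [544.2, 284.6, 240.7]
tcp_rot: [179.9, -0.0, 179.9]
ft_force: [-0.2, 0.6, -3.2]
finger_gap: 53.0
```

play_rows --deltas '[[[-0.006,-0.03,0],[0,0,0],1],[[-0.007,-0.042,0],[0,0,0],1],[[-0.007,-0.042,0],[0,0,0],1],[[-0.007,-0.042,0],[0,0,0],1],[[-0.007,-0.042,0],[0,0,0],1],[[-0.007,-0.042,0],[0,0,0],1],[[-0.007,-0.042,0],[0,0,0],1],[[-0.007,-0.042,0],[0,0,0],1]]'

```text
time: 36.7
tool_pos: [595.1, -45.7, 229.4]
tcp_rot: [179.9, -0.7, -179.7]
ft_force: [1.2, -0.6, -2.2]
finger_gap: 53.0
```

play_rows --deltas '[[[-0.005,-0.03,0],[0,0,0],1],[[0,0,0],[0,0,0],1],[[0,0,0],[0,0,0],1]]'

```text
time: 37.08
tool_pos: [598.2, -79.3, 224.6]
tcp_rot: [179.8, -1.1, -180.0]
ft_force: [-0.2, 0.1, -2.6]
finger_gap: 53.0
```

play_rows --deltas '[[[-0.01,-0.002,0.02],[0.003,-0.019,0],1],[[0,0,0.035],[0,0,0],1],[[0,0,0.035],[0,0,0],1],[[0,0,0.01],[0,0,0],1],[[0,0,0],[0,0,0],1]]'

```text
time: 37.7
tool_pos: [607.7, -75.8, 121.8]
tcp_rot: [179.9, 0.0, -179.7]
ft_force: [-0.6, -0.4, -2.3]
finger_gap: 53.2
```

play_rows --deltas '[[[-0.001,-0.001,0.008],[0,0,0],1],[[0,0,0.004],[0,0,0],1],[[0,0,0],[0,0,0],1]]'

```text
time: 38.08
tool_pos: [611.0, -76.8, 112.7]
tcp_rot: [180.0, 0.3, -179.6]
ft_force: [0.1, 0.1, -2.7]
finger_gap: 52.9
```

play_rows --deltas '[[[0.003,-0.001,0.004],[0,0.006,0],1],[[0,0,0.002],[0,0,0],1],[[0,0,0],[0,0,0],1]]'

```text
time: 38.45
tool_pos: [608.4, -78.3, 107.4]
tcp_rot: [-180.0, 0.0, -179.6]
ft_force: [-0.4, -0.7, -1.9]
finger_gap: 53.2
```

play_rows --deltas '[[[0,0.001,0.002],[0,0,0],1],[[0,0,0.001],[0,0,0],1]]'

```text
time: 38.7
tool_pos: [608.5, -77.2, 104.4]
tcp_rot: [-180.0, 0.1, -179.6]
ft_force: [-0.5, 0.5, 1.2]
finger_gap: 53.0
```

play_rows --deltas '[[[0,0,0],[0,0,0],0.3],[[0,0,0],[0,0,0],0],[[0,0,0],[0,0,0],0],[[0,0,0],[0,0,0],0],[[0,0,0],[0,0,0],0],[[0,0,-0.03],[0,0,0],0],[[0,0,-0.05],[0,0,0],0],[[0,0,-0.06],[0,0,0],0]]'

```text
time: 39.7
tool_pos: [605.3, -76.5, 241.8]
tcp_rot: [179.9, -0.5, -179.6]
ft_force: [0.6, -0.2, 0.4]
finger_gap: 85.3
```

```bash
python3 - <<'E'
from h import *
wl('w8.png')
E
```

```text
39.7 [605.3 -76.5 241.8] [ 179.89   -0.54 -179.64]
red 3458 [362.5, 106.0] [330, 73, 66, 67] lid [532.5 -37.9] mat [533.6 -21.2]
green 2969 [433.0, 143.8] [403, 113, 61, 62] lid [561.6  20.9] mat [575.4  63.2]
blue 4179 [311.2, 193.2] [278, 142, 66, 93] lid [603.8 -78. ] mat [636.  -78.8]
```

play_rows --deltas '[[[0.016,0.03,0],[0,0,0],0],[[0.016,0.045,0],[0,0,0],0],[[0.016,0.045,0],[0,0,0],0],[[0.016,0.045,0],[0,0,0],0],[[0.016,0.045,0],[0,0,0],0],[[0.016,0.045,0],[0,0,0],0],[[0.016,0.045,0],[0,0,0],0],[[0.016,0.045,0],[0,0,0],0]]'

```text
time: 40.75
tool_pos: [479.3, 273.6, 255.6]
tcp_rot: [-179.9, 0.9, 180.0]
ft_force: [1.0, 0.6, -0.1]
finger_gap: 85.4
```

play_rows --deltas '[[[0.004,0.03,0],[0,0,0],0],[[0,0,0],[0,0,0],0],[[0,0,0],[0,0,0],0]]'

```text
time: 41.12
tool_pos: [473.5, 307.2, 255.2]
tcp_rot: [-179.9, 1.0, -179.7]
ft_force: [0.0, -0.3, 0.1]
finger_gap: 85.2
```

play_rows --deltas '[[[0.013,-0.002,0.02],[0,0.017,0],0],[[0,0,0.04],[0,0,0],0],[[0,0,0.04],[0,0,0],0],[[0,0,0.01],[0,0,0],0],[[0,0,0],[0,0,0],0]]'

```text
time: 41.75
tool_pos: [464.1, 300.2, 144.9]
tcp_rot: [-180.0, 0.2, 179.9]
ft_force: [0.3, -0.2, 0.9]
finger_gap: 85.5
```

play_rows --deltas '[[[0.003,0.001,0.02],[0,0.003,0],0],[[0,0,0.016],[0,0,0],0],[[0,0,0.006],[0,0,0],0],[[0,0,0],[0,0,0],0]]'

```text
time: 42.25
tool_pos: [463.1, 301.9, 103.4]
tcp_rot: [179.9, 0.3, 179.8]
ft_force: [0.0, 0.2, -0.6]
finger_gap: 85.2
```

```bash
python3 - <<'E'
from h import *
wl('w9.png')
tl('t9.png')
E
```

```text
42.25 [463.1 301.9 103.4] [179.9    0.26 179.85]
red 20922 [376.4, 69.0] [294, 0, 166, 150] lid [376.1 325.4] mat [367.2 346.2]
green 14176 [310.9, 277.9] [245, 208, 133, 138] lid [461.4 301.3] mat [531.  299.9]
green 3670 [38.1, 317.4] [1, 288, 84, 68] lid [481.4 176.1] mat [569.5  59.5]
red 804 [329.4, 238.6] [314, 223, 32, 32] lid/mat [517.3 -22.2] [534.2 -22.8]
red 303 [146.6, 291.8] [139, 280, 17, 26] lid/mat [381.1 307.6] [379.9 350.9]
green 687 [293.4, 215.9] [279, 202, 30, 29] lid/mat [554.1  52.1] [575.9  61.4]
green 169 [158.0, 258.8] [146, 255, 26, 9] lid/mat [444. 298.] [451.2 340. ]
blue 653 [361.6, 199.4] [343, 184, 34, 39] lid/mat [601.2 -77.2] [629.3 -85. ]
orange 764 [463.7, 273.0] [446, 257, 36, 32] lid/mat [ 479.1 -282.3] [ 491.  -317.3]
yellow 1169 [455.2, 274.9] [434, 249, 51, 51] lid/mat [ 473.9 -266.3] [ 485.  -299.3]
```

play_rows --deltas '[[[0.002,0,0.001],[0,0.004,0],1],[[0,0,0],[0,0,0],1],[[0,0,0],[0,0,0],1],[[0,0,0],[0,0,0],1],[[0,0,0],[0,0,0],1],[[0,0,0],[0,0,0],1]]'

```text
time: 43.1
tool_pos: [462.1, 302.5, 104.4]
tcp_rot: [179.8, 0.2, 179.9]
ft_force: [1.1, -0.4, -1.3]
finger_gap: 53.0
```

play_rows --deltas '[[[0,0,-0.02],[0,0,0],1],[[0,0,-0.04],[0,0,0],1],[[0,0,-0.04],[0,0,0],1],[[0,0,-0.03],[0,0,0],1],[[0,0,0],[0,0,0],1]]'

```text
time: 43.72
tool_pos: [461.0, 301.9, 242.1]
tcp_rot: [179.8, 0.2, 179.9]
ft_force: [0.3, 0.5, -3.8]
finger_gap: 52.6
```

play_rows --deltas '[[[-0.014,-0.03,0],[0,0,0],1],[[-0.018,-0.038,0],[0,0,0],1],[[-0.018,-0.038,0],[0,0,0],1],[[-0.018,-0.038,0],[0,0,0],1],[[-0.018,-0.038,0],[0,0,0],1],[[-0.016,-0.034,0],[0,0,0],1],[[-0.012,-0.024,0],[0,0,0],1],[[0,0,0],[0,0,0],1]]'

```text
time: 44.72
tool_pos: [572.5, 54.1, 230.2]
tcp_rot: [179.9, -0.6, 180.0]
ft_force: [-1.1, 0.7, -1.9]
finger_gap: 52.6
```

play_rows --deltas '[[[0,0,0.02],[0,0,0],1],[[0,0,0.03],[0,0,0],1],[[0,0,0.03],[0,0,0],1],[[0,0,0],[0,0,0],1]]'

```text
time: 45.22
tool_pos: [567.1, 57.5, 141.2]
tcp_rot: [179.8, -1.0, -179.9]
ft_force: [-1.1, -0.2, -2.7]
finger_gap: 52.8
```

play_rows --deltas '[[[-0.008,0.005,0.015],[0.003,-0.017,0],1],[[0,0,0.008],[0,0,0],1],[[0,0,0],[0,0,0],1]]'

```text
time: 45.6
tool_pos: [574.6, 64.4, 118.5]
tcp_rot: [180.0, -0.0, -179.7]
ft_force: [-0.1, -0.6, -2.7]
finger_gap: 52.9
```

play_rows --deltas '[[[-0.001,-0.002,0.006],[0,0,0],1],[[0,0,0.003],[0,0,0],1],[[0,0,0],[0,0,0],1]]'

```text
time: 45.98
tool_pos: [576.7, 62.1, 111.1]
tcp_rot: [180.0, 0.1, -179.7]
ft_force: [0.6, 0.2, -2.7]
finger_gap: 53.1
```

play_rows --deltas '[[[0.001,0,0.003],[0,0.002,0],1],[[0,0,0.001],[0,0,0],1],[[0,0,0],[0,0,0],1]]'

```text
time: 46.35
tool_pos: [575.9, 61.9, 107.3]
tcp_rot: [180.0, 0.0, -179.7]
ft_force: [0.3, 0.1, -2.4]
finger_gap: 52.9
```

play_rows --deltas '[[[0,0,0.001],[0,0,0],1],[[0,0,0.0005],[0,0,0],1]]'

```text
time: 46.6
tool_pos: [576.4, 61.9, 106.4]
tcp_rot: [180.0, 0.1, -179.7]
ft_force: [-1.3, -0.1, 2.1]
finger_gap: 53.1
```

play_rows --deltas '[[[0,0,0],[0,0,0],0.3],[[0,0,0],[0,0,0],0],[[0,0,0],[0,0,0],0],[[0,0,0],[0,0,0],0],[[0,0,0],[0,0,0],0],[[0,0,-0.03],[0,0,0],0],[[0,0,-0.05],[0,0,0],0],[[0,0,-0.06],[0,0,0],0]]'

```text
time: 47.6
tool_pos: [572.5, 61.8, 243.2]
tcp_rot: [180.0, -0.6, -179.7]
ft_force: [1.3, 0.7, 0.7]
finger_gap: 85.2
```

play_rows --deltas '[[[0.026,0.03,0],[0,0,0],0],[[0.028,0.037,0],[0,0,0],0],[[0.028,0.037,0],[0,0,0],0],[[0.028,0.037,0],[0,0,0],0],[[0.028,0.037,0],[0,0,0],0],[[0.028,0.037,0],[0,0,0],0],[[0.025,0.032,0],[0,0,0],0],[[0,0,0],[0,0,0],0]]'

```text
time: 48.6
tool_pos: [378.8, 315.0, 252.3]
tcp_rot: [179.8, 0.3, -179.9]
ft_force: [0.3, -0.8, -0.0]
finger_gap: 85.9
```

```bash
python3 - <<'E'
from h import *
wl('w10.png')
tl('t10.png')
E
```

```text
48.6 [378.8 315.  252.3] [ 179.81    0.28 -179.86]
red 3280 [322.1, 188.2] [291, 156, 64, 65] lid [377.6 323.2] mat [409.6 326.6]
red 2020 [65.9, 275.5] [38, 252, 56, 48] lid [464.7  78.4] mat [533.3 -21.2]
blue 527 [46.1, 316.1] [13, 301, 53, 43] lid [510.9  47.9] mat [598.8 -64.5]
red 804 [329.4, 238.5] [314, 223, 32, 32] lid/mat [517.5 -22.2] [534.4 -22.7]
red 476 [142.1, 293.7] [125, 278, 31, 30] lid/mat [376.7 315.3] [375.  359.6]
green 573 [290.5, 207.1] [279, 193, 26, 38] lid/mat [570.9  59.8] [594.9  70.1]
blue 701 [361.4, 199.6] [343, 183, 34, 41] lid/mat [600.8 -76.8] [628.8 -84.6]
orange 767 [463.4, 273.0] [446, 257, 36, 32] lid/mat [ 479.1 -281.7] [ 490.9 -316.7]
yellow 1175 [455.4, 274.9] [434, 249, 51, 51] lid/mat [ 473.9 -266.7] [ 485.  -299.7]
```

Red lid at (377.5,323).

play_rows --deltas '[[[0.001,0.006,0.02],[0.003,0.004,0],0],[[0,0,0.04],[0,0,0],0],[[0,0,0.035],[0,0,0],0],[[0,0,0.01],[0,0,0],0],[[0,0,0],[0,0,0],0]]'

```text
time: 49.32
tool_pos: [381.8, 316.0, 140.3]
tcp_rot: [-179.8, -0.0, 179.6]
ft_force: [-0.1, 0.4, 0.0]
finger_gap: 85.2
```

play_rows --deltas '[[[0.004,0.007,0.02],[-0.003,0,0],0],[[0,0,0.013],[0,0,0],0],[[0,0,0.003],[0,0,0],0],[[0,0,0],[0,0,0],0]]'

```text
time: 49.82
tool_pos: [381.2, 324.1, 107.8]
tcp_rot: [179.8, 0.3, 179.5]
ft_force: [-0.1, -0.1, 0.3]
finger_gap: 85.3
```

play_rows --deltas '[[[0.004,-0.001,0.005],[0.002,0.005,0],0],[[0,0,0],[0,0,0],0]]'

```text
time: 50.08
tool_pos: [377.8, 323.4, 103.8]
tcp_rot: [179.9, 0.1, 179.5]
ft_force: [0.1, 0.3, 0.3]
finger_gap: 85.2
```

```bash
python3 - <<'E'
from h import *
wl('w11.png')
E
```

```text
50.075 [377.8 323.4 103.8] [1.7986e+02 7.0000e-02 1.7950e+02]
red 14207 [311.6, 282.4] [246, 213, 132, 137] lid [378.6 323. ] mat [449.8 321.6]
```

play_rows --deltas '[[[0,0,0.001],[0,0,0],1],[[0,0,0],[0,0,0],1],[[0,0,0],[0,0,0],1],[[0,0,0],[0,0,0],1],[[0,0,0],[0,0,0],1],[[0,0,0],[0,0,0],1]]'

```text
time: 50.88
tool_pos: [378.6, 323.7, 103.8]
tcp_rot: [179.8, 0.2, 179.5]
ft_force: [0.4, -1.0, 0.2]
finger_gap: 53.0
```

play_rows --deltas '[[[0,0,-0.02],[0,0,0],1],[[0,0,-0.04],[0,0,0],1],[[0,0,-0.04],[0,0,0],1],[[0,0,-0.04],[0,0,0],1],[[0,0,0],[0,0,0],1]]'

```text
time: 51.5
tool_pos: [375.9, 322.0, 243.8]
tcp_rot: [-180.0, -0.2, 179.5]
ft_force: [-0.2, 0.6, -2.6]
finger_gap: 53.0
```

play_rows --deltas '[[[-0.01,-0.03,-0.001],[0,0,0],1],[[-0.014,-0.042,-0.001],[0,0,0],1],[[-0.014,-0.042,-0.001],[0,0,0],1],[[-0.014,-0.042,-0.001],[0,0,0],1],[[-0.014,-0.042,-0.001],[0,0,0],1],[[-0.014,-0.042,-0.001],[0,0,0],1],[[-0.014,-0.042,-0.001],[0,0,0],1],[[-0.014,-0.04,-0.001],[0,0,0],1]]'

```text
time: 52.5
tool_pos: [477.2, -8.5, 234.6]
tcp_rot: [-179.8, -1.4, 179.9]
ft_force: [0.5, 0.1, -3.0]
finger_gap: 53.0
```

play_rows --deltas '[[[-0.014,-0.022,0],[0,0,0],1],[[0,0,0],[0,0,0],1]]'

```text
time: 52.75
tool_pos: [489.9, -33.7, 229.6]
tcp_rot: [-179.9, -1.7, 179.7]
ft_force: [-1.0, 0.2, -3.0]
finger_gap: 53.0
```

play_rows --deltas '[[[-0.022,0.006,0],[0,-0.03,0],1],[[-0.021,0.004,0],[0,0,0],1],[[0,0,0.02],[0,0,0],1],[[0,0,0.03],[0,0,0],1],[[0,0,0.03],[0,0,0],1],[[0,0,0],[0,0,0],1]]'

```text
time: 53.5
tool_pos: [534.5, -16.0, 141.2]
tcp_rot: [179.9, -0.0, 180.0]
ft_force: [0.2, -0.2, -2.0]
finger_gap: 52.5
```

play_rows --deltas '[[[0.001,-0.006,0.015],[0,0,0],1],[[0,0,0.01],[0,0,0],1],[[0,0,0],[0,0,0],1]]'

```text
time: 53.88
tool_pos: [535.1, -21.4, 116.9]
tcp_rot: [179.9, 0.2, -180.0]
ft_force: [0.1, -0.3, -2.4]
finger_gap: 53.2
```

play_rows --deltas '[[[0.002,0,0.006],[0,0.003,0],1],[[0,0,0.003],[0,0,0],1],[[0,0,0],[0,0,0],1]]'

```text
time: 54.25
tool_pos: [534.1, -21.7, 108.7]
tcp_rot: [179.9, 0.1, -180.0]
ft_force: [-0.0, 1.0, -2.4]
finger_gap: 53.1
```

play_rows --deltas '[[[0.001,0,0.002],[0,0.001,0],1],[[0,0,0.001],[0,0,0],1]]'

```text
time: 54.5
tool_pos: [533.3, -21.7, 106.0]
tcp_rot: [180.0, 0.1, -180.0]
ft_force: [-0.5, -0.7, -2.4]
finger_gap: 52.9
```

play_rows --deltas '[[[0,0,0.0005],[0,0,0],1],[[0,0,0],[0,0,0],0.3],[[0,0,0],[0,0,0],0],[[0,0,0],[0,0,0],0],[[0,0,0],[0,0,0],0],[[0,0,0],[0,0,0],0],[[0,0,-0.03],[0,0,0],0],[[0,0,-0.05],[0,0,0],0]]'

```text
time: 55.5
tool_pos: [530.7, -21.5, 183.5]
tcp_rot: [179.9, -0.3, -180.0]
ft_force: [-0.6, 0.7, -0.8]
finger_gap: 85.3
```

play_rows --deltas '[[[0,0,-0.05],[0,0,0],0],[[0,0,-0.05],[0,0,0],0],[[0,0,-0.03],[0,0,0],0],[[0,0.05,0],[0,0,0],0],[[0,0.05,0],[0,0,0],0],[[0,0.05,0],[0,0,0],0],[[0,0.05,0],[0,0,0],0],[[0,0,0],[0,0,0],0]]'

```text
time: 56.5
tool_pos: [533.2, 183.1, 324.2]
tcp_rot: [179.9, 0.3, 179.8]
ft_force: [0.9, -0.7, -0.4]
finger_gap: 85.3
```

```bash
python3 - <<'E'
from h import *
tl('t12.png');snap('side','s12.png');wl()
a=cv2.imread('pics/t12.png')[140:320,240:520];b=cv2.imread('pics/s12.png')[100:400,230:480]
a=cv2.resize(a,(450,290));b=cv2.resize(b,None,fx=1.2,fy=1.2)
o=np.zeros((max(a.shape[0],b.shape[0]),a.shape[1]+b.shape[1],3),np.uint8);o[:a.shape[0],:a.shape[1]]=a;o[:b.shape[0],a.shape[1]:]=b
cv2.imwrite('pics/f.png',o)
E
```

```text
red 786 [330.1, 233.8] [314, 217, 32, 38] lid/mat [526.7 -22.6] [544.9 -23.2]
green 530 [290.7, 205.6] [279, 193, 27, 26] lid/mat [573.9  59.8] [598.3  70.1]
blue 670 [361.5, 199.6] [343, 184, 34, 39] lid/mat [600.8 -77. ] [628.8 -84.8]
orange 777 [463.7, 273.0] [446, 258, 36, 31] lid/mat [ 479.1 -282.3] [ 491.  -317.3]
yellow 1166 [455.3, 274.9] [434, 249, 51, 51] lid/mat [ 473.9 -266.5] [ 485.  -299.5]
56.6 [533.7 180.3 324.3] [179.99   0.34 179.67]
red 2572 [125.6, 171.3] [94, 146, 64, 52] lid [532.3 -24.9] mat [557.6 -93.6]
red 622 [183.5, 153.4] [153, 130, 46, 50] lid [513.1  40.9] mat [532.   -5.9]
green 2058 [206.1, 207.5] [180, 183, 53, 50] lid [574.6  58.5] mat [614.1  17.5]
green 450 [243.8, 177.7] [212, 159, 46, 47] lid [540.3 103.7] mat [568.3  77.7]
blue 2321 [89.4, 235.1] [59, 210, 62, 51] lid [607.8 -81.1] mat [ 658.2 -168.5]
```

View pics/f.png

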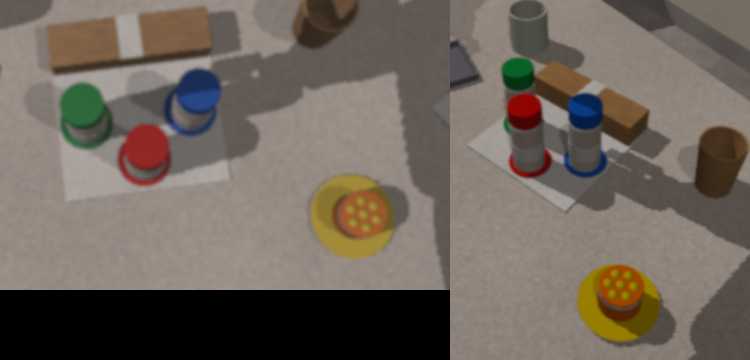

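```bash
python3 - <<'E'
from h import *
a=cv2.imread('pics/top0.png')[100:165,170:245].astype(int);b=cv2.imread('pics/t12.png')[100:165,170:245].astype(int)
print('mug diff',np.abs(a-b).mean())
print(r.hand_in())
E
```

```text
mug diff 22.74659829059829
the job is handed in; nothing more can be done
None
```

```bash
python3 - <<'E'
import cv2,numpy as np
g=lambda f:cv2.imread('pics/'+f,0)[95:165,170:245].astype(int)
for f in('t3.png','t5.png','t7.png','t10.png','t12.png'):print(f,np.abs(g('top0.png')-g(f)).mean().round(1))
cv2.imwrite('pics/m.png',np.hstack([cv2.resize(cv2.imread('pics/'+f)[60:200,120:300],None,fx=2,fy=2) for f in('top0.png','t12.png')]))
E
```

```text
t3.png 6.8
t5.png 10.8
t7.png 8.4
t10.png 1.4
t12.png 22.4
```

View pics/m.png

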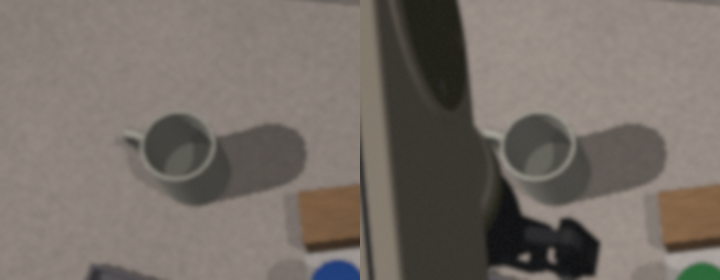

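I finished the job in the order asked and handed it in at about 57 s of the 144 s allowed. I moved the blue, green and red jars to the grey tray, then set the tub on the yellow plate. After that I put each jar back on the mat of its lid colour.

- **Jars:** In the last top and side pictures all three stand upright on their own mats. When I let go, the gripper was within about 1 mm of each mat centre in its own readings. The last wrist view put all three lids about 3.5 mm off in the same direction. I took that as error from the slanted view, because the top view showed only about 2 mm for the green jar. The top view gave no clean figure for the red and blue jars, because each lid's colour merged with its mat.
- **Tub:** It stands upright on the plate, and the pictures put it about 2 mm from the plate's middle.
- **Mug:** It is where it started. My image check before handing in gave a large difference (22.7), and I handed in without resolving it. A before-and-after picture viewed afterwards shows the arm in the frame causing it, with the mug unmoved.
- **Forces:** The highest force I read was about 20 N, when the blue jar touched down in the tray. I read forces only at the end of each move.

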